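# Seat the blank and throw the toggle clamp

## Robot

A 6-joint arm with a two-finger parallel gripper is mounted at the origin on the work surface. World frame = base frame: x ahead of the robot, y to its left, z up, the work surface at z = 0. Lengths are in m, angles in rad, forces in N, time in s.
With the tool pointing down it reaches from about 0.35 to 0.875 m from the base axis. Payload 4.2 kg.
Tool frame: the origin (TCP) lies at the very end of the fingers, on their centre line; the grasp point (between the pads) lies arm.grip_depth behind it (arm.grip_depth is the distance from the TCP to the grasp point, in m); x points along the fingers, y is the direction in which the jaws open and shut, and the axes are right-handed (so a half turn about x gives the same grasp; the last joint's range is limited). The gripper opens to 87 mm and grips with 3 to 60 N. Pads are 19 mm wide; open, the fingers measure 117 mm over their backs; the gripper's body (75 mm by 190 mm) begins 51 mm behind the grasp point.
Start: joints at [0.259, 0.385, 0.008, 0, -1.194, -0.259], TCP at [0.625, 0, 0.223] pointing down, gripper open.
Joint ranges: [-3.14, 3.14], [-1.21, 2.06], [-1.07, 1.41], [-3.16, 2.05], [-2.99, -0.16], [-3.1, 3.1]. Speed limits (rad/s): [2.79, 2.79, 3.14, 3.14, 3.14, 3.14].

## Interface

Orientations are given as a unit quaternion [w, x, y, z].
In Python, from workcell import arm, cams gives the robot as it stands.
- The arm moves only by the tool servo_tool, never from a script. Its argument "steps" is a list of rows, each an object with "travel": the shift along the tool's x, y, z in m, a list of three; "twist": the turn, a rotation vector about the tool's x, y, z in rad, a list of three. In form: [{"travel": [dx, dy, dz], "twist": [ax, ay, az]}, ...]. A call has 1 to 20 rows; each row shifts and turns the commanded pose from where the row before left it, along the tool's axes as they then stand; what a row does not reach is not made up. A row lasts 1/12 s, in which the tool goes at most 41.7 mm and 7.16 degrees, less where a joint would pass 70% of its speed; a pose out of reach is approached as far as the arm can. A call with a gripper value outside its range is refused whole. "claw" is the finger opening in m, from 0 to 0.087, set as the call begins (left out, the last holds). The fingers move at their own pace and stop on an object; the grip force is fixed at half the most. Time passes only in rows, so rows that do not move let the fingers close. It gives the time, the measured TCP pose, the force and the opening at its end, in the units of the state.
- arm.state(): the state, without advancing time (a new reading comes with each control period).
- cams.camera(name): name is "scene" or "side" or "wrist"; returns the picture (400x640x3 uint8, blue, green, red); there is no depth.
- cams.get_calibration(name): a dict with "camera_matrix" (3x3 intrinsics, pixels), "world_from_camera" (4x4, takes a point from camera to world coordinates); the wrist camera has in their place "tool_from_camera" (4x4, takes a point from camera to tool coordinates, whose origin is the TCP and whose axes are the tool frame's). Camera axes: x right, y down, z forward; pixel columns grow to the right and rows downward; lengths in m; the calibration is good to about 2 mm. A picture is of the moment at which its call begins: read the wrist's pose just before it. get_calibration takes no time and is no camera call.
- arm.hand_in(): hands the job in, once; it reports no verdict.
The state is a dict: "time": time; "qpos": joint angles; "joint_vel": joint speeds; "effort": joint torques, N m; "position": TCP position; "tool_rot": TCP orientation; "wrist_force": force on the tool from outside, world axes, zero at the start; "ft_torque": the same for the moment, N m; "opening": finger opening in m.
Only numpy, scipy, OpenCV 4.12 (cv2) and the standard library are available. Lean on these libraries where they do the work, as an engineer would, in place of code of your own. Each camera call takes 0.05 s, during which the arm holds its last target.

## Task

Slide the long wooden blank along the jig until it presses firmly, but gently, against the rubber pad of the end stop. Then throw the clamp's handle over in one push, without forcing it, so that the blank is held still touching the stop. Leave everything else where it is.

Things in the scene. Friction and masses are not known exactly. Their poses are not given: they have to be found in the camera images.
- jig: Fixed white board 360 (x) x 280 (y) x 12 mm; origin on the bench, board at x -180..180, y -110..170 mm. Its +x is the push direction, from the channel's open near end to the end stop. Two wooden rails (150 long, 20 wide, 18 high, x -60..90 mm) at y = 47 and -47 mm leave a channel 74 mm wide centred on y = 0.
- blank: Long plain planed wooden bar 180 (x) x 70 (y) x 30 mm, about 0.28 kg, flat on the board between the rails, its near end sticking out of the channel. Origin: centre of its underside, 12 mm above the bench; x along its length. It starts 10 to 75 mm short of the end stop's pad and slides at 1 to 2 N (friction about 0.35).
- stop: Dark wooden block 32 (x) x 70 x 40 mm on the board; origin: centre of its underside, jig x = 150 mm. A screw with a rubber pad (22 mm dia, centre 17 mm above the board) points along -x. The pad's face is 51 to 87 mm from the origin, set anew each time, not measured: feel for it. It yields 1 mm per 1.5 N up to 6 mm, then is rigid; it pushes a released blank back 1 to 6 mm, still touching.
- clamp: Steel toggle clamp on the board outside the +y rail. Origin: centre of its foot at jig x 30, y 90 mm, 12 mm above the bench; pivot 55 mm above the origin. A hold-down arm 90 mm long is linked to the handle: open, it stands up near the pivot (to 150 mm above the bench); closed, it lies across the blank, its rubber foot pressing down with about 3 N.
- lever (a joint): Clamp handle (rad): 0 open, 1.0 closed. Over-centre: below 0.5 a spring drives it back to 0, beyond 0.5 it snaps to 1.0 and stays. It turns about jig +x: open, it leans 0.4 rad from upright to the outside (jig +y); closed, 0.6 rad to the inside (-y). A level push towards -y at its end takes about 6 to 13 N to start, less further on.
- handle_end (a point): Centre of the round end of the clamp handle, a black grip of 18 mm dia, 95 mm from the pivot. Open, it is at jig x 30, y 127 mm, 155 mm above the bench; it rises to 162 mm when upright. The space outside it (+y) is clear.
- pencil: Bystander: flat carpenter's pencil 150 x 14 x 8 mm on the jig board outside the -y rail. Origin: centre of its underside.
- offcut: Bystander: short wood offcut 60 x 45 x 30 mm on the near +y corner of the jig board. Origin: centre of its underside.
- sand_block: Bystander: cork sanding block 110 x 66 x 34 mm. Origin: centre of its underside.
- square: Bystander: try square, dark stock 110 mm and steel blade 150 mm, lying flat. Origin: centre of its underside.
- tape: Bystander: grey tape measure case 70 x 40 x 60 mm. Origin: centre of its underside.
- glue: Bystander: white glue bottle, 60 dia x 170 mm. Origin: centre of its underside.
- screws: Bystander: screw jar, 70 dia x 80 mm. Origin: centre of its underside.
Things that resemble listed ones, but are neither listed nor needed, are in the scene too. Of the things that look like the blank, the smallest one is meant.

How it is judged:
By the outcome, as a careful person would: the job done as asked, in the order asked, and still so for the second after the job is handed in, with the robot touching nothing.
It also fails if it takes over 58 s, if anything falls off the work surface, if the arm or the gripper's body presses on something with over 40 N, if the wrist force passes 120 N, or if a joint passes its speed limit or range.

## Working session

There is one attempt and no reset: what is moved stays moved. The work goes in short steps, Python scripts to look and compute and a tool call to move; the robot and the scene stay as the last step left them, time stands still between calls to the robot, and variables do not carry over. Pictures are saved under pics/ and viewed, and the job is handed in when it is done.

Besides the shell and the picture viewer there is one more tool, called after "Call:" in YAML: its name, and indented under it one key for each argument. servo_tool: Moves the arm, as the interface text tells. Its arguments: {"type":"object","properties":{"steps":{"type":"array","items":{"type":"object","properties":{"travel":{"type":"array","items":{"type":"number"}},"twist":{"type":"array","items":{"type":"number"}}}}},"claw":{"type":"number"}},"required":["steps"]}

```bash
mkdir -p pics; ls; python3 - <<'E'
from workcell import arm,cams
import cv2,numpy as np
np.set_printoptions(precision=4,suppress=True)
print(arm.state(), arm.grip_depth)
for n in ["scene","side","wrist"]:
    cv2.imwrite(f"pics/{n}0.png",cams.camera(n))
    c=cams.get_calibration(n)
    for k in c: print(n,k,np.array(c[k]))
E
```

```text
pics
{'time': 0.0, 'qpos': array([ 0.2586,  0.3855,  0.0066, -0.0005, -1.194 , -0.2585]), 'joint_vel': array([-0.0002, -0.0014,  0.0006, -0.0004, -0.0009, -0.0005]), 'effort': array([  0.0006, -39.0662,  18.7403,   4.22  ,   0.011 ,  -0.0002]), 'position': array([0.6244, 0.    , 0.2215]), 'tool_rot': array([ 0.4995, -0.4994,  0.5006,  0.5005]), 'wrist_force': array([0.4782, 0.0453, 0.0574]), 'ft_torque': array([ 0.0279, -0.0231, -0.024 ]), 'opening': 0.08700272962472422} 0.0187
scene camera_matrix [[507.2371   0.     312.2471]
 [  0.     507.2371 206.9604]
 [  0.       0.       1.    ]]
scene world_from_camera [[ 0.7585  0.5578 -0.3369  0.9295]
 [ 0.6516 -0.6419  0.4043 -0.5265]
 [ 0.0092 -0.5262 -0.8503  1.2667]
 [ 0.      0.      0.      1.    ]]
side camera_matrix [[384.6124   0.     317.1472]
 [  0.     384.6124 200.7952]
 [  0.       0.       1.    ]]
side world_from_camera [[-0.8052 -0.3296  0.4929 -0.1208]
 [-0.5929  0.4357 -0.6772  0.8215]
 [ 0.0085 -0.8376 -0.5463  0.7731]
 [ 0.      0.      0.      1.    ]]
wrist camera_matrix [[280.279    0.     316.8337]
 [  0.     280.279  200.3692]
 [  0.       0.       1.    ]]
wrist tool_from_camera [[ 0.0005 -0.2752  0.9614 -0.1616]
 [ 1.     -0.001  -0.0008 -0.0009]
 [ 0.0012  0.9614  0.2752 -0.0757]
 [ 0.      0.      0.      1.    ]]
```

View pics/scene0.png

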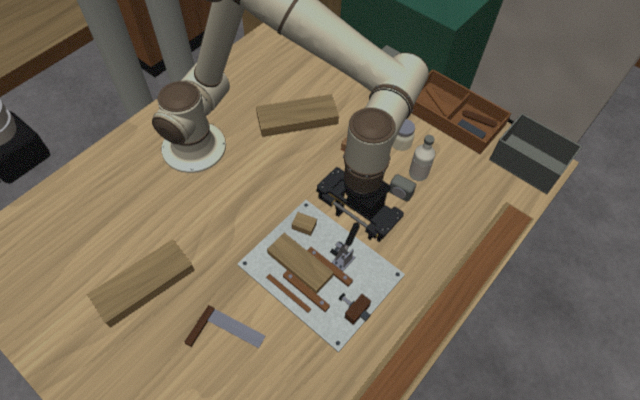

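View pics/side0.png

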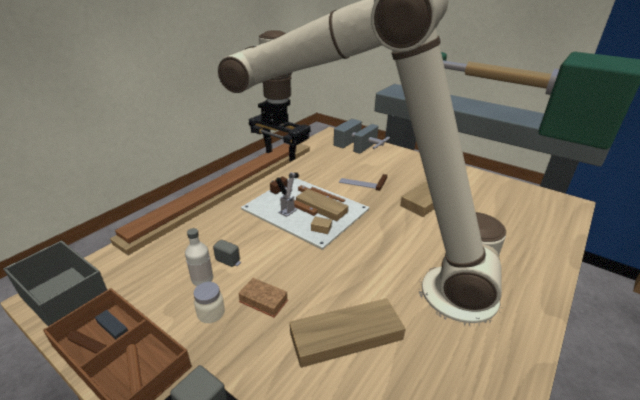

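View pics/wrist0.png

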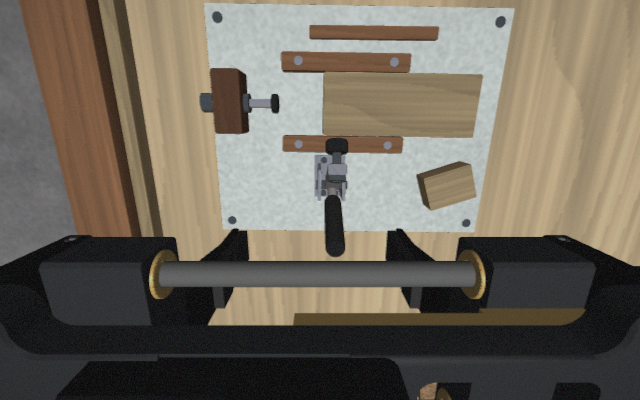

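The blank candidates in the scene image are the bar in the jig (302,262), a large block at (142,282) and a large block at (297,115). I choose the one in the jig, which is the smallest and lies between the rails. Next I'll check close crops and get the corners.

```bash
python3 - <<'E'
import cv2
a=cv2.imread("pics/scene0.png")[190:355,225:415]; cv2.imwrite("pics/sc_crop.png",cv2.resize(a,None,fx=4,fy=3.6,interpolation=cv2.INTER_CUBIC)[:600] if 0 else cv2.resize(a,None,fx=3.6,fy=3.6,interpolation=cv2.INTER_CUBIC))
a=cv2.imread("pics/wrist0.png")[0:260,190:530]; cv2.imwrite("pics/wr_crop.png",cv2.resize(a,None,fx=2.3,fy=2.3,interpolation=cv2.INTER_CUBIC))
E
```

```text
(no output)
```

View pics/sc_crop.png

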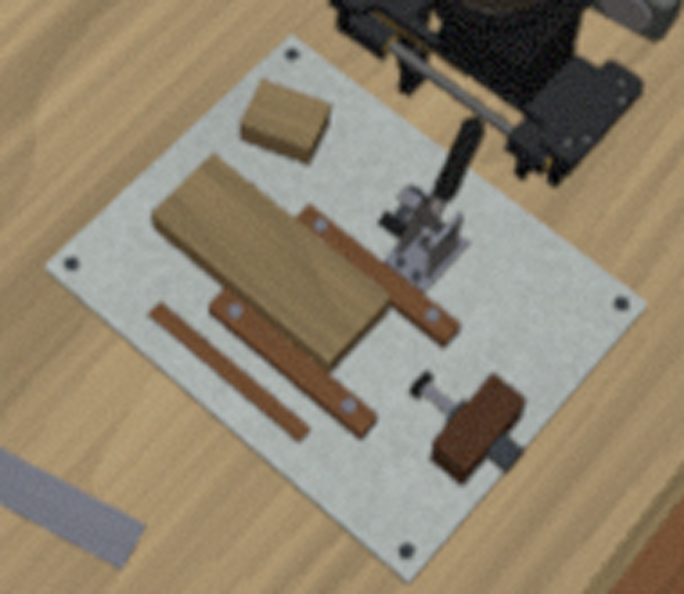

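View pics/wr_crop.png

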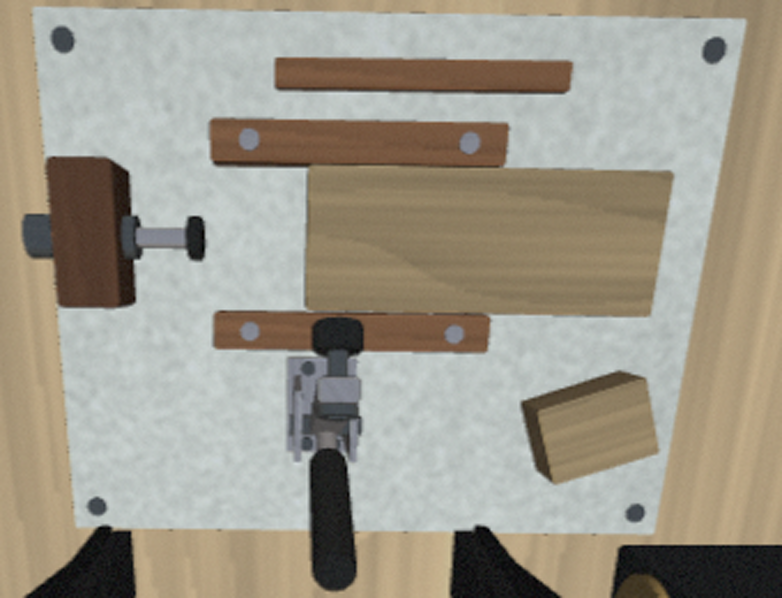

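```bash
cat > h.py <<'E'
from workcell import arm,cams
import cv2,numpy as np
from scipy.optimize import least_squares
from scipy.spatial.transform import Rotation as R
np.set_printoptions(precision=4,suppress=True)
def tcpT(s):
    T=np.eye(4);T[:3,:3]=R.from_quat(s['tool_rot'],scalar_first=True).as_matrix();T[:3,3]=s['position'];return T
def cam(n,s=None):
    c=cams.get_calibration(n)
    T=np.array(c['world_from_camera']) if n!='wrist' else tcpT(s)@np.array(c['tool_from_camera'])
    return np.array(c['camera_matrix']),T
def proj(K,T,P):
    P=np.atleast_2d(P);q=(np.c_[P,np.ones(len(P))]@np.linalg.inv(T).T)[:,:3]@K.T
    return q[:,:2]/q[:,2:]
def unproj(K,T,px,z):
    px=np.atleast_2d(px).astype(float);d=np.c_[px,np.ones(len(px))]@np.linalg.inv(K).T@T[:3,:3].T
    return T[:3,3]+d*((z-T[2,3])/d[:,2:])
def jigT(p):
    T=np.eye(4);T[:3,:3]=R.from_euler('z',p[2]).as_matrix();T[:2,3]=p[:2];return T
E
python3 - <<'E'
from h import *
s=arm.state()
J=np.array([[-180,170],[-180,-110],[180,-110],[180,170]])/1000.
sc=np.array([[292,36],[46,266],[410,580],[648,304]])/3.6+[225,190]
wr=np.array([[653,534],[746,19],[33,7],[77,527]])/2.3+[190,0]
Ks,Ts=cam('scene');Kw,Tw=cam('wrist',s)
W=np.c_[J,[.012]*4]
def f(p,w=(1,1)):
    P=W@jigT(p)[:3,:3].T+jigT(p)[:3,3]
    return np.r_[w[0]*(proj(Ks,Ts,P)-sc).ravel()*1.7,w[1]*(proj(Kw,Tw,P)-wr).ravel()]
for w in [(1,1),(1,0),(0,1)]:
    r=least_squares(f,[.6,-.2,np.pi],args=(w,),x_scale=[.1,.1,.1]);print(r.x,np.round(r.fun,1))
    p=r.x;Ti=np.linalg.inv(jigT(p))
    b=np.array([[673,172],[652,317],[307,165],[305,313]])/2.3+[190,0]
    q=unproj(Kw,Tw,b,.042);print("blank wr",(np.c_[q,[1]*4]@Ti.T)[:,:2])
    b=np.array([[213,155],[153,215],[389,298],[332,362]])/3.6+[225,190]
    q=unproj(Ks,Ts,b,.042);print("blank sc",(np.c_[q,[1]*4]@Ti.T)[:,:2])
    b=np.array([[334,560]])/2.3+[190,0];print("handle",(np.c_[unproj(Kw,Tw,b,.155),[1]]@Ti.T)[:,:2])
    b=np.array([[188,240]])/2.3+[190,0];print("pad",(np.c_[unproj(Kw,Tw,b,.029),[1]]@Ti.T)[:,:2])
E
```

```text
[ 0.5777 -0.0931 -0.015 ] [-0.1 -2.  -0.9 -0.8 -0.1  0.7  0.9 -1.   0.8  1.   1.3 -0.9 -1.8 -0.8
 -1.5  0.9]
blank wr [[-0.1382 -0.0335]
 [-0.1396  0.0358]
 [ 0.0406 -0.0341]
 [ 0.0402  0.0362]]
blank sc [[-0.1373  0.0322]
 [-0.1357 -0.0351]
 [ 0.04    0.031 ]
 [ 0.0418 -0.0342]]
handle [[0.0297 0.1229]]
pad [[0.1015 0.0006]]
[ 0.5784 -0.0939 -0.0145] [-0.1 -1.5 -0.9 -0.1  0.   1.4  1.  -0.4  0.   0.   0.  -0.  -0.  -0.
 -0.   0. ]
blank wr [[-0.139  -0.0326]
 [-0.1403  0.0366]
 [ 0.0398 -0.0334]
 [ 0.0395  0.0369]]
blank sc [[-0.138   0.0331]
 [-0.1365 -0.0342]
 [ 0.0393  0.0318]
 [ 0.041  -0.0334]]
handle [[0.029  0.1237]]
pad [[0.1008 0.0014]]
[ 0.5773 -0.0928  6.268 ] [-0.  -0.  -0.  -0.  -0.   0.   0.  -0.   1.   1.3  1.6 -0.5 -1.4 -0.5
 -1.2  1.2]
blank wr [[-0.1378 -0.0339]
 [-0.1391  0.0354]
 [ 0.041  -0.0345]
 [ 0.0406  0.0358]]
blank sc [[-0.1368  0.0318]
 [-0.1352 -0.0355]
 [ 0.0404  0.0307]
 [ 0.0422 -0.0346]]
handle [[0.0301 0.1226]]
pad [[0.102  0.0003]]
```

Corner fit puts the jig at (0.578, -0.093) with yaw -0.015. The blank's near end is at jig x ≈ -0.139, so world x ≈ 0.438. The crop confirms the bar between the rails. With tool x down, tool y is world -x and tool z is world +y. I'll close the fingers and go behind the near end.

Call:
servo_tool:
  claw: 0
  steps:
    - {"travel": [0, 0.0225, -0.009], "twist": [0.0015, 0, 0]}
    - {"travel": [0, 0.0225, -0.009], "twist": [0.0015, 0, 0]}
    - {"travel": [0, 0.0225, -0.009], "twist": [0.0015, 0, 0]}
    - {"travel": [0, 0.0225, -0.009], "twist": [0.0015, 0, 0]}
    - {"travel": [0, 0.0225, -0.009], "twist": [0.0015, 0, 0]}
    - {"travel": [0, 0.0225, -0.009], "twist": [0.0015, 0, 0]}
    - {"travel": [0, 0.0225, -0.009], "twist": [0.0015, 0, 0]}
    - {"travel": [0, 0.0225, -0.009], "twist": [0.0015, 0, 0]}
    - {"travel": [0, 0.0225, -0.009], "twist": [0.0015, 0, 0]}
    - {"travel": [0, 0.0225, -0.009], "twist": [0.0015, 0, 0]}
    - {"travel": [0, 0, 0], "twist": [0, 0, 0]}
    - {"travel": [0, 0, 0], "twist": [0, 0, 0]}
    - {"travel": [0, 0, 0], "twist": [0, 0, 0]}

```text
time: 1.23
position: [0.3999, -0.0884, 0.2228]
tool_rot: [0.504, -0.496, 0.503, 0.496]
wrist_force: [-0.2, -0.2, 0.3]
opening: 0.0083
```

Call:
servo_tool:
  steps:
    - {"travel": [0.025, 0, -0.0025], "twist": [0, 0, 0]}
    - {"travel": [0.025, 0, 0], "twist": [0, 0, 0]}
    - {"travel": [0.025, 0, 0], "twist": [0, 0, 0]}
    - {"travel": [0.025, 0, 0], "twist": [0, 0, 0]}
    - {"travel": [0.025, 0, 0], "twist": [0, 0, 0]}
    - {"travel": [0.025, 0, 0], "twist": [0, 0, 0]}
    - {"travel": [0.02, 0, 0], "twist": [0, 0, 0]}
    - {"travel": [0.015, 0, 0], "twist": [0, 0, 0]}
    - {"travel": [0.01, 0, 0], "twist": [0, 0, 0]}
    - {"travel": [0.005, 0, 0], "twist": [0, 0, 0]}
    - {"travel": [0, 0, 0], "twist": [0, 0, 0]}
    - {"travel": [0, 0, 0], "twist": [0, 0, 0]}
    - {"travel": [0, 0, 0], "twist": [0, 0, 0]}

```text
time: 2.32
position: [0.4003, -0.0908, 0.023]
tool_rot: [0.504, -0.497, 0.503, 0.496]
wrist_force: [-0.8, 0.5, -0.2]
opening: 0.0005
```

```bash
python3 - <<'E'
from h import *
s=arm.state();print(s['position'],tcpT(s)[:3,:3],s['wrist_force'],s['opening'])
cv2.imwrite("pics/w1.png",cams.camera("wrist"))
E
```

```text
[ 0.4003 -0.0908  0.023 ] [[ 0.0014 -0.9999  0.0146]
 [ 0.0001  0.0146  0.9999]
 [-1.     -0.0014  0.0001]] [-0.7793  0.475  -0.212 ] 0.0005293420451971206
```

View pics/w1.png

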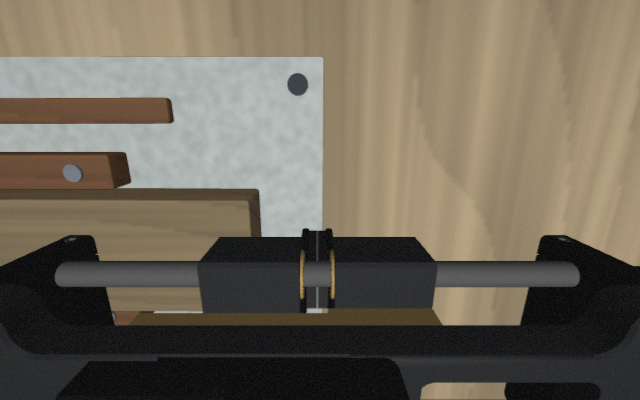

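Call:
servo_tool:
  steps:
    - {"travel": [0, -0.005, 0]}
    - {"travel": [0, -0.005, 0]}
    - {"travel": [0, -0.004, 0]}
    - {"travel": [0, -0.003, 0]}
    - {"travel": [0, -0.002, 0]}
    - {"travel": [0, -0.002, 0]}
    - {"travel": [0, -0.002, 0]}
    - {"travel": [0, -0.002, 0]}
    - {"travel": [0, -0.002, 0]}
    - {"travel": [0, -0.002, 0]}
    - {"travel": [0, -0.002, 0]}
    - {"travel": [0, -0.002, 0]}
    - {"travel": [0, -0.002, 0]}
    - {"travel": [0, -0.002, 0]}
    - {"travel": [0, -0.002, 0]}
    - {"travel": [0, -0.002, 0]}

```text
schema error: expected keys travel, twist
```

```bash
python3 - <<'E'
from h import *
s=arm.state();print(s['position'],s['wrist_force'],s['ft_torque'])
a=cams.camera("scene")[190:355,225:415];cv2.imwrite("pics/s2.png",cv2.resize(a,None,fx=3.6,fy=3.6,interpolation=cv2.INTER_CUBIC))
E
```

```text
[ 0.4002 -0.0908  0.0232] [0.0328 0.9708 0.5707] [ 0.0013 -0.0163  0.0296]
```

View pics/s2.png

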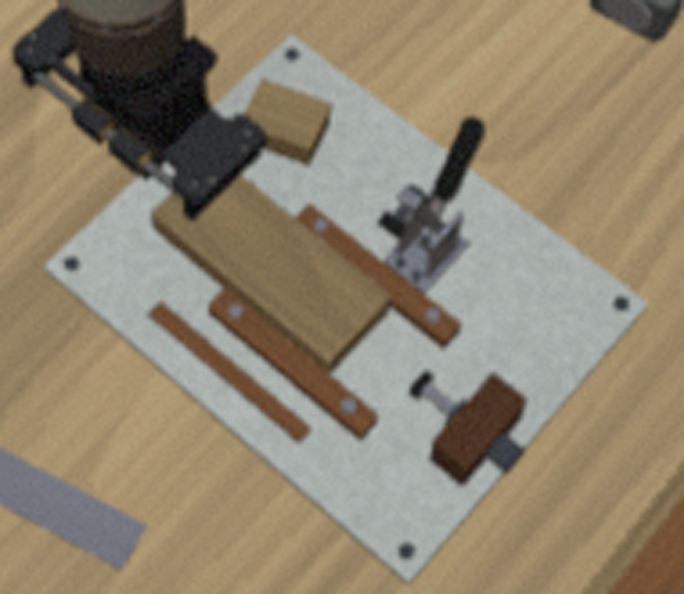

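The call was refused because both keys are required, and nothing moved. The picture shows the blank unmoved, its far end at crop (360,330) and the pad at (422,385).

Call:
servo_tool:
  steps:
    - {"travel": [0, -0.005, 0], "twist": [0, 0, 0]}
    - {"travel": [0, -0.005, 0], "twist": [0, 0, 0]}
    - {"travel": [0, -0.004, 0], "twist": [0, 0, 0]}
    - {"travel": [0, -0.002, 0], "twist": [0, 0, 0]}
    - {"travel": [0, -0.002, 0], "twist": [0, 0, 0]}
    - {"travel": [0, -0.002, 0], "twist": [0, 0, 0]}
    - {"travel": [0, -0.002, 0], "twist": [0, 0, 0]}
    - {"travel": [0, -0.002, 0], "twist": [0, 0, 0]}
    - {"travel": [0, -0.002, 0], "twist": [0, 0, 0]}
    - {"travel": [0, -0.002, 0], "twist": [0, 0, 0]}
    - {"travel": [0, -0.002, 0], "twist": [0, 0, 0]}
    - {"travel": [0, -0.002, 0], "twist": [0, 0, 0]}
    - {"travel": [0, -0.002, 0], "twist": [0, 0, 0]}
    - {"travel": [0, -0.002, 0], "twist": [0, 0, 0]}
    - {"travel": [0, -0.002, 0], "twist": [0, 0, 0]}

```text
time: 3.67
position: [0.4374, -0.0915, 0.0224]
tool_rot: [0.504, -0.496, 0.504, 0.496]
wrist_force: [-1.4, 0.3, -0.7]
opening: 0.0004
```

```bash
python3 - <<'E'
from h import *
s=arm.state();print(s['position'],s['wrist_force'],s['ft_torque'])
a=cams.camera("scene")[190:355,225:415];cv2.imwrite("pics/s3.png",cv2.resize(a,None,fx=3.6,fy=3.6,interpolation=cv2.INTER_CUBIC))
E
```

```text
[ 0.4374 -0.0915  0.0224] [-1.3921  0.3466 -0.7101] [ 0.0202  0.4044 -0.0087]
```

View pics/s3.png

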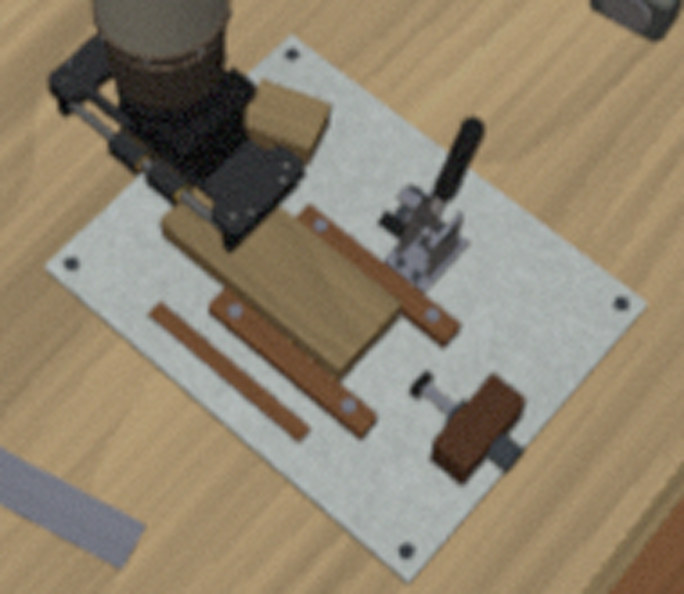

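```bash
python3 - <<'E'
from h import *
Ks,Ts=cam('scene');Ti=np.linalg.inv(jigT([.5777,-.0931,-.015]))
b=np.array([[417,387],[414,384]])/3.6+[225,190]
print((np.c_[unproj(Ks,Ts,b,.029),[1,1]]@Ti.T)[:,:2])
b=np.array([[400,308],[344,373]])/3.6+[225,190]
print((np.c_[unproj(Ks,Ts,b,.042),[1,1]]@Ti.T)[:,:2])
E
```

```text
[[ 0.0966 -0.0038]
 [ 0.0936 -0.0035]]
[[ 0.0511  0.0303]
 [ 0.0537 -0.0348]]
```

Call:
servo_tool:
  steps:
    - {"travel": [0, -0.002, 0], "twist": [0, 0, 0]}
    - {"travel": [0, -0.002, 0], "twist": [0, 0, 0]}
    - {"travel": [0, -0.002, 0], "twist": [0, 0, 0]}
    - {"travel": [0, -0.002, 0], "twist": [0, 0, 0]}
    - {"travel": [0, -0.002, 0], "twist": [0, 0, 0]}
    - {"travel": [0, -0.001, 0], "twist": [0, 0, 0]}
    - {"travel": [0, -0.001, 0], "twist": [0, 0, 0]}

```text
time: 4.3
position: [0.4492, -0.0917, 0.0226]
tool_rot: [0.504, -0.496, 0.504, 0.496]
wrist_force: [-3.7, -0.3, 1.9]
opening: 0.0007
```

Call:
servo_tool:
  steps:
    - {"travel": [0, -0.001, 0], "twist": [0, 0, 0]}
    - {"travel": [0, -0.001, 0], "twist": [0, 0, 0]}
    - {"travel": [0, -0.001, 0], "twist": [0, 0, 0]}

```text
time: 4.55
position: [0.4525, -0.0917, 0.0226]
tool_rot: [0.504, -0.496, 0.504, 0.496]
wrist_force: [-2.0, -0.1, -0.3]
opening: 0.0004
```

```bash
python3 - <<'E'
from h import *
s=arm.state();print(s['position'],s['wrist_force'],s['ft_torque'])
a=cams.camera("scene")[190:355,225:415];cv2.imwrite("pics/s4.png",cv2.resize(a,None,fx=3.6,fy=3.6,interpolation=cv2.INTER_CUBIC))
s=arm.state();print(s['position'],s['wrist_force'],s['ft_torque'])
E
```

```text
[ 0.4525 -0.0917  0.0226] [-2.0116 -0.0936 -0.2834] [ 0.0149  0.4815 -0.0123]
[ 0.4528 -0.0917  0.0226] [-0.249   0.6429 -0.9168] [0.0412 0.3596 0.0145]
```

View pics/s4.png

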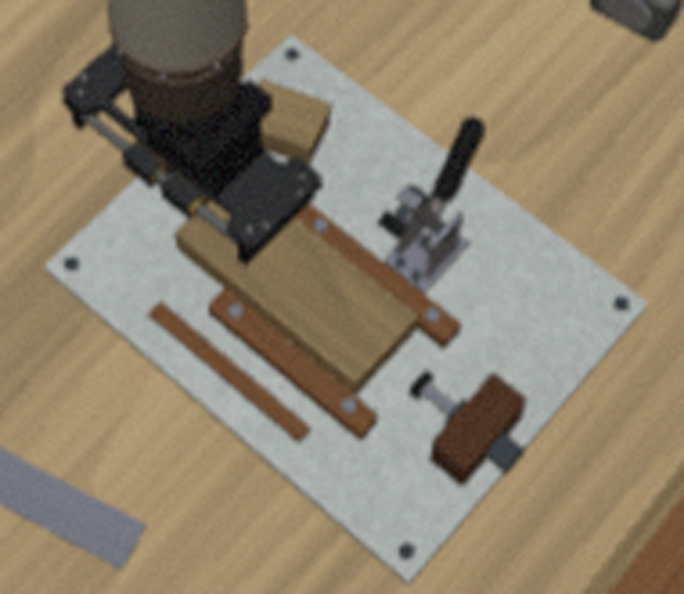

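The gap to the pad is still clearly visible, about 25 mm.

Call:
servo_tool:
  steps:
    - {"travel": [0, -0.002, 0], "twist": [0, 0, 0]}
    - {"travel": [0, -0.002, 0], "twist": [0, 0, 0]}
    - {"travel": [0, -0.002, 0], "twist": [0, 0, 0]}
    - {"travel": [0, -0.002, 0], "twist": [0, 0, 0]}
    - {"travel": [0, -0.002, 0], "twist": [0, 0, 0]}
    - {"travel": [0, -0.002, 0], "twist": [0, 0, 0]}
    - {"travel": [0, -0.002, 0], "twist": [0, 0, 0]}
    - {"travel": [0, -0.001, 0], "twist": [0, 0, 0]}
    - {"travel": [0, -0.001, 0], "twist": [0, 0, 0]}
    - {"travel": [0, 0, 0], "twist": [0, 0, 0]}

```text
time: 5.43
position: [0.4686, -0.092, 0.0226]
tool_rot: [0.504, -0.496, 0.504, 0.496]
wrist_force: [-1.6, -1.0, 0.9]
opening: 0.0004
```

```bash
python3 - <<'E'
from h import *
s=arm.state();print(s['position'],s['wrist_force'],s['ft_torque'])
a=cams.camera("scene")[190:355,225:415];cv2.imwrite("pics/s5.png",cv2.resize(a,None,fx=3.6,fy=3.6,interpolation=cv2.INTER_CUBIC))
E
```

```text
[ 0.4686 -0.092   0.0226] [-1.5667 -1.0484  0.8763] [-0.0716  0.4849  0.0125]
```

View pics/s5.png

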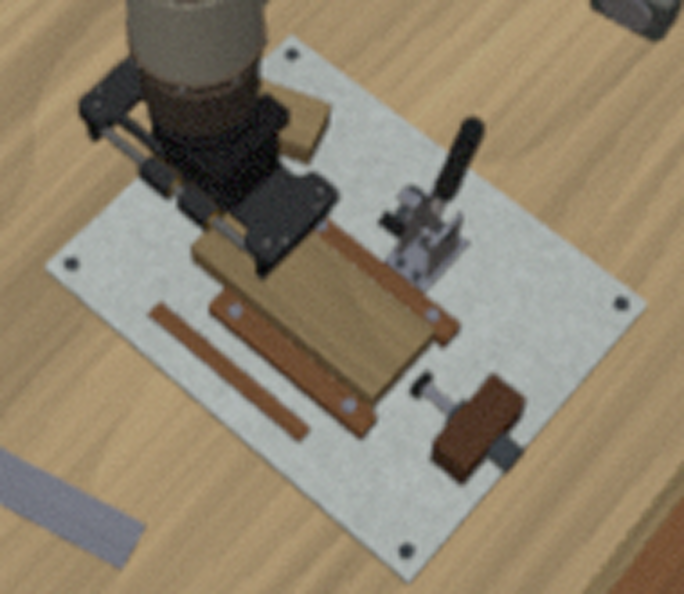

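Gap is now around 9 mm, so I'll go slower.

Call:
servo_tool:
  steps:
    - {"travel": [0, -0.001, 0], "twist": [0, 0, 0]}
    - {"travel": [0, -0.001, 0], "twist": [0, 0, 0]}
    - {"travel": [0, -0.001, 0], "twist": [0, 0, 0]}
    - {"travel": [0, -0.001, 0], "twist": [0, 0, 0]}
    - {"travel": [0, -0.001, 0], "twist": [0, 0, 0]}
    - {"travel": [0, -0.001, 0], "twist": [0, 0, 0]}

```text
time: 5.98
position: [0.4744, -0.0921, 0.0225]
tool_rot: [0.504, -0.496, 0.504, 0.496]
wrist_force: [-1.4, 0.2, -0.3]
opening: 0.0005
```

Call:
servo_tool:
  steps:
    - {"travel": [0, -0.001, 0], "twist": [0, 0, 0]}
    - {"travel": [0, 0, 0], "twist": [0, 0, 0]}

```text
time: 6.15
position: [0.4758, -0.0921, 0.0226]
tool_rot: [0.504, -0.496, 0.504, 0.496]
wrist_force: [-2.2, -0.8, -1.1]
opening: 0.0004
```

```bash
python3 - <<'E'
from h import *
s=arm.state();print(s['position'],s['wrist_force'],s['ft_torque'])
E
```

```text
[ 0.4758 -0.0921  0.0226] [-2.1858 -0.847  -1.1498] [-0.0917  0.3784  0.0108]
```

Call:
servo_tool:
  steps:
    - {"travel": [0, -0.001, 0], "twist": [0, 0, 0]}
    - {"travel": [0, -0.001, 0], "twist": [0, 0, 0]}
    - {"travel": [0, 0, 0], "twist": [0, 0, 0]}

```text
time: 6.4
position: [0.4778, -0.0921, 0.0226]
tool_rot: [0.504, -0.496, 0.504, 0.496]
wrist_force: [-1.0, -0.4, -0.0]
opening: 0.0002
```

```bash
python3 - <<'E'
from h import *
s=arm.state();print(s['position'],s['wrist_force'],s['ft_torque'])
a=cams.camera("scene")[190:355,225:415];cv2.imwrite("pics/s6.png",cv2.resize(a,None,fx=3.6,fy=3.6,interpolation=cv2.INTER_CUBIC)[200:])
E
```

```text
[ 0.4778 -0.0921  0.0226] [-1.0323 -0.3554 -0.0273] [-0.0361  0.3855  0.0167]
```

View pics/s6.png

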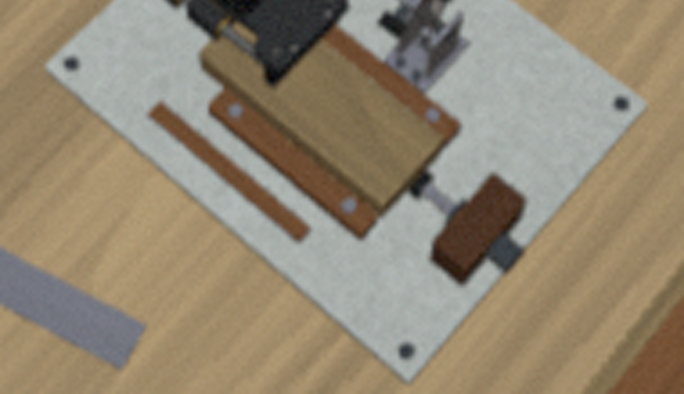

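The blank is almost at the pad (crop 418,185). From here I'll feel for it in single millimetres.

Call:
servo_tool:
  steps:
    - {"travel": [0, -0.001, 0], "twist": [0, 0, 0]}
    - {"travel": [0, 0, 0], "twist": [0, 0, 0]}

```text
time: 6.62
position: [0.4785, -0.0921, 0.0226]
tool_rot: [0.504, -0.496, 0.504, 0.496]
wrist_force: [-3.4, 0.0, 0.4]
opening: 0.0002
```

```bash
python3 - <<'E'
from h import *
s=arm.state();print(s['position'],s['wrist_force'],s['ft_torque'])
E
```

```text
[ 0.4785 -0.0921  0.0226] [-3.4305  0.0008  0.3643] [ 0.005   0.5254 -0.0037]
```

Call:
servo_tool:
  steps:
    - {"travel": [0, -0.001, 0], "twist": [0, 0, 0]}
    - {"travel": [0, 0, 0], "twist": [0, 0, 0]}

```text
time: 6.78
position: [0.4796, -0.0921, 0.0226]
tool_rot: [0.504, -0.496, 0.504, 0.496]
wrist_force: [-1.6, 0.2, 0.4]
opening: 0.0002
```

```bash
python3 - <<'E'
from h import *
s=arm.state();print(s['position'],s['wrist_force'],s['ft_torque'])
E
```

```text
[ 0.4796 -0.0921  0.0226] [-1.607   0.2167  0.3507] [ 0.0119  0.4873 -0.0071]
```

Call:
servo_tool:
  steps:
    - {"travel": [0, -0.001, 0], "twist": [0, 0, 0]}
    - {"travel": [0, 0, 0], "twist": [0, 0, 0]}

```text
time: 6.95
position: [0.4806, -0.0922, 0.0226]
tool_rot: [0.504, -0.496, 0.504, 0.496]
wrist_force: [-1.7, -0.3, 0.5]
opening: 0.0004
```

```bash
python3 - <<'E'
from h import *
s=arm.state();print(s['position'],s['wrist_force'],s['ft_torque'])
E
```

```text
[ 0.4806 -0.0922  0.0226] [-1.7422 -0.3099  0.5134] [0.0242 0.491  0.0431]
```

Call:
servo_tool:
  steps:
    - {"travel": [0, -0.001, 0], "twist": [0, 0, 0]}
    - {"travel": [0, 0, 0], "twist": [0, 0, 0]}

```text
time: 7.12
position: [0.4816, -0.0922, 0.0225]
tool_rot: [0.504, -0.496, 0.504, 0.496]
wrist_force: [-1.2, -0.3, -0.5]
opening: 0.0003
```

```bash
python3 - <<'E'
from h import *
s=arm.state();print(s['position'],s['wrist_force'],s['ft_torque'])
E
```

```text
[ 0.4816 -0.0922  0.0225] [-1.1991 -0.345  -0.5019] [0.0059 0.5482 0.0192]
```

Call:
servo_tool:
  steps:
    - {"travel": [0, -0.001, 0], "twist": [0, 0, 0]}
    - {"travel": [0, 0, 0], "twist": [0, 0, 0]}

```text
time: 7.28
position: [0.4819, -0.0923, 0.0225]
tool_rot: [0.503, -0.496, 0.504, 0.496]
wrist_force: [-3.1, 0.1, 1.7]
opening: 0.0004
```

```bash
python3 - <<'E'
from h import *
s=arm.state();print(s['position'],s['wrist_force'],s['ft_torque'])
a=cams.camera("scene")[190:355,225:415];cv2.imwrite("pics/s7.png",cv2.resize(a,None,fx=3.6,fy=3.6,interpolation=cv2.INTER_CUBIC)[200:])
s=arm.state();print(s['position'],s['wrist_force'],s['ft_torque'])
E
```

```text
[ 0.4819 -0.0923  0.0225] [-3.1112  0.0797  1.6972] [0.0324 0.9363 0.0052]
[ 0.4819 -0.0923  0.0225] [-4.0706 -1.2986  2.336 ] [ 0.0289  0.896  -0.0091]
```

View pics/s7.png

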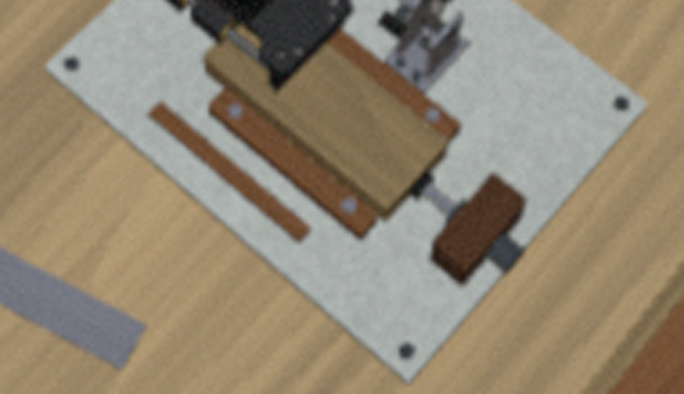

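Contact is felt: the torque jumped from 0.5 to 0.9 and the force is about 3.5 N. I'll press a little more.

Call:
servo_tool:
  steps:
    - {"travel": [0, -0.001, 0], "twist": [0, 0, 0]}
    - {"travel": [0, 0, 0], "twist": [0, 0, 0]}

```text
time: 7.5
position: [0.4824, -0.0923, 0.0224]
tool_rot: [0.503, -0.496, 0.504, 0.497]
wrist_force: [-5.6, -0.0, 4.1]
opening: 0.0004
```

```bash
python3 - <<'E'
from h import *
s=arm.state();print(s['position'],s['wrist_force'],s['ft_torque'])
E
```

```text
[ 0.4824 -0.0923  0.0224] [-5.5721 -0.0362  4.0913] [ 0.0234  1.4076 -0.0746]
```

Call:
servo_tool:
  steps:
    - {"travel": [0, -0.001, 0], "twist": [0, 0, 0]}
    - {"travel": [0, 0, 0], "twist": [0, 0, 0]}

```text
time: 7.67
position: [0.483, -0.0924, 0.0224]
tool_rot: [0.503, -0.495, 0.505, 0.497]
wrist_force: [-5.6, 1.0, 2.5]
opening: 0.0007
```

```bash
python3 - <<'E'
from h import *
s=arm.state();print(s['position'],s['wrist_force'],s['ft_torque'])
E
```

```text
[ 0.483  -0.0924  0.0224] [-5.6288  0.9798  2.4755] [0.0572 1.6315 0.0166]
```

Call:
servo_tool:
  steps:
    - {"travel": [0, -0.001, 0], "twist": [0, 0, 0]}
    - {"travel": [0, -0.001, 0], "twist": [0, 0, 0]}
    - {"travel": [0, 0, 0], "twist": [0, 0, 0]}

```text
time: 7.92
position: [0.4838, -0.0926, 0.0221]
tool_rot: [0.502, -0.495, 0.505, 0.497]
wrist_force: [-7.4, 0.8, 4.7]
opening: 0.0008
```

```bash
python3 - <<'E'
from h import *
s=arm.state();print(s['position'],s['wrist_force'],s['ft_torque'])
E
```

```text
[ 0.4838 -0.0926  0.0221] [-7.3964  0.8102  4.7448] [0.0957 2.1447 0.0834]
```

It's pressing firmly at about 7 N. Now a slow release so the blank follows the pad back gently.

Call:
servo_tool:
  steps:
    - {"travel": [0, 0.0005, 0], "twist": [0, 0, 0]}
    - {"travel": [0, 0.0005, 0], "twist": [0, 0, 0]}
    - {"travel": [0, 0.0005, 0], "twist": [0, 0, 0]}
    - {"travel": [0, 0.0005, 0], "twist": [0, 0, 0]}
    - {"travel": [0, 0.0005, 0], "twist": [0, 0, 0]}
    - {"travel": [0, 0.0005, 0], "twist": [0, 0, 0]}
    - {"travel": [0, 0.0005, 0], "twist": [0, 0, 0]}
    - {"travel": [0, 0.0005, 0], "twist": [0, 0, 0]}
    - {"travel": [0, 0.0005, 0], "twist": [0, 0, 0]}
    - {"travel": [0, 0.0005, 0], "twist": [0, 0, 0]}
    - {"travel": [0, 0.0005, 0], "twist": [0, 0, 0]}
    - {"travel": [0, 0.0005, 0], "twist": [0, 0, 0]}
    - {"travel": [0, 0.0005, 0], "twist": [0, 0, 0]}
    - {"travel": [0, 0.0005, 0], "twist": [0, 0, 0]}
    - {"travel": [0, 0.002, 0], "twist": [0, 0, 0]}
    - {"travel": [0, 0.004, 0], "twist": [0, 0, 0]}
    - {"travel": [0, 0.006, 0], "twist": [0, 0, 0]}
    - {"travel": [0, 0.008, 0], "twist": [0, 0, 0]}
    - {"travel": [0, 0, 0], "twist": [0, 0, 0]}

```text
time: 9.5
position: [0.4567, -0.092, 0.0223]
tool_rot: [0.503, -0.495, 0.505, 0.497]
wrist_force: [-1.5, 0.9, -0.8]
opening: 0.0004
```

```bash
python3 - <<'E'
from h import *
s=arm.state();print(s['position'],tcpT(s)[:3,:3],s['wrist_force'],s['ft_torque'])
a=cams.camera("scene")[190:355,225:415];cv2.imwrite("pics/s8.png",cv2.resize(a,None,fx=3.6,fy=3.6,interpolation=cv2.INTER_CUBIC))
E
```

```text
[ 0.4567 -0.092   0.0223] [[-0.0026 -0.9999  0.0157]
 [ 0.0001  0.0157  0.9999]
 [-1.      0.0026  0.0001]] [-1.4864  0.9086 -0.8241] [ 0.0123  0.0708 -0.0491]
```

View pics/s8.png

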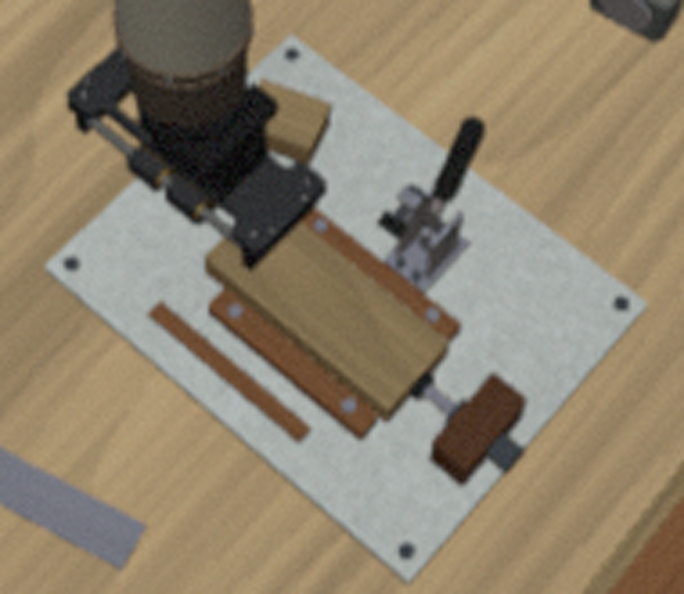

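The blank rests against the pad (crop 420,385). I'll lift and move to the outside of the handle.

Call:
servo_tool:
  steps:
    - {"travel": [-0.01, 0, 0], "twist": [0, 0, 0]}
    - {"travel": [-0.02, 0, 0], "twist": [0, 0, 0]}
    - {"travel": [-0.03, 0, 0], "twist": [0, 0, 0]}
    - {"travel": [-0.03, 0, 0], "twist": [0, 0, 0]}
    - {"travel": [-0.03, 0, 0], "twist": [0, 0, 0]}
    - {"travel": [-0.03, 0, 0], "twist": [0, 0, 0]}
    - {"travel": [-0.03, 0, 0], "twist": [0, 0, 0]}
    - {"travel": [-0.02, 0, 0], "twist": [0, 0, 0]}
    - {"travel": [-0.01, -0.005, 0.008], "twist": [0, 0, 0]}
    - {"travel": [0, -0.015, 0.016], "twist": [0, 0, 0]}
    - {"travel": [0, -0.02, 0.022], "twist": [0, 0, 0]}
    - {"travel": [0, -0.02, 0.022], "twist": [0, 0, 0]}
    - {"travel": [0, -0.02, 0.022], "twist": [0, 0, 0]}
    - {"travel": [0, -0.02, 0.022], "twist": [0, 0, 0]}
    - {"travel": [0, -0.02, 0.022], "twist": [0, 0, 0]}
    - {"travel": [0, -0.02, 0.016], "twist": [0, 0, 0]}
    - {"travel": [0, -0.008, 0.012], "twist": [0, 0, 0]}
    - {"travel": [0, 0, 0], "twist": [0, 0, 0]}
    - {"travel": [0, 0, 0], "twist": [0, 0, 0]}

```text
time: 11.13
position: [0.6094, 0.0682, 0.2319]
tool_rot: [0.503, -0.496, 0.504, 0.497]
wrist_force: [0.5, -0.7, -0.7]
opening: 0.0004
```

```bash
python3 - <<'E'
from h import *
s=arm.state();print(s['position'],s['wrist_force'],s['ft_torque'])
print((np.linalg.inv(jigT([.5777,-.0931,-.015]))@np.r_[s['position'],1])[:3])
a=cams.camera("wrist");cv2.imwrite("pics/w9.png",a)
P=jigT([.5777,-.0931,-.015])@np.array([.03,.127,.155,1]);K,T=cam('wrist',s);print(proj(K,T,P[:3]))
a=cams.camera("side")[100:260,200:400];cv2.imwrite("pics/d9.png",cv2.resize(a,None,fx=3.5,fy=3.5))
E
```

```text
[0.6094 0.0682 0.2319] [ 0.4586 -0.6887 -0.6979] [-0.02    0.0543 -0.0106]
[0.0293 0.1618 0.2319]
[[317.0641 169.8355]]
```

View pics/w9.png

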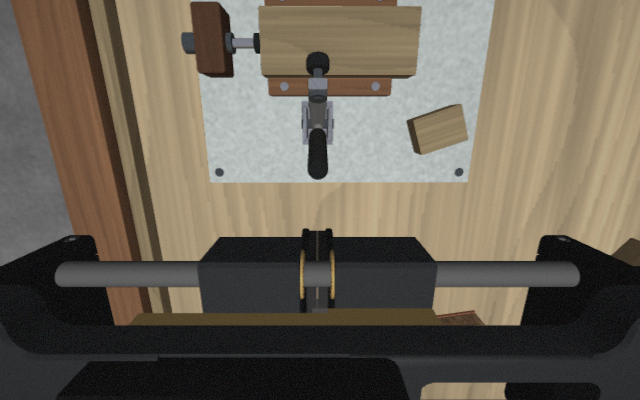

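View pics/d9.png

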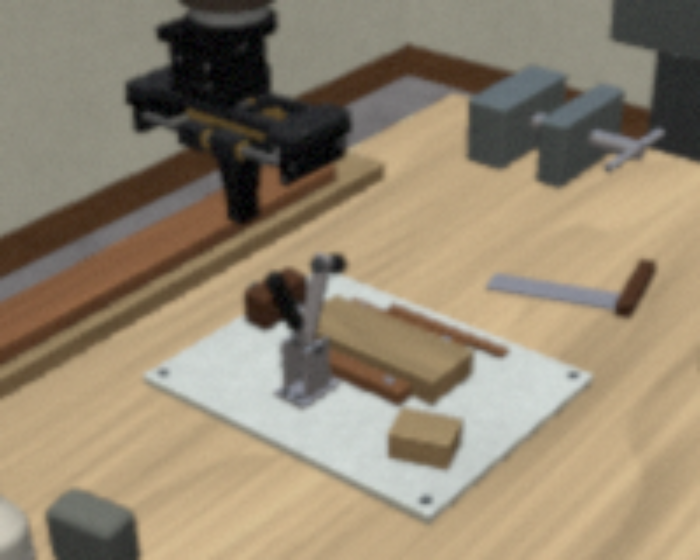

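The handle end shows at wrist (317,170), matching the projection (317,170), and the fingers are lined up and outside it. I'll descend.

Call:
servo_tool:
  steps:
    - {"travel": [0.01, 0, 0.003], "twist": [0, 0, 0]}
    - {"travel": [0.02, 0, 0], "twist": [0, 0, 0]}
    - {"travel": [0.025, 0, 0], "twist": [0, 0, 0]}
    - {"travel": [0.02, 0, 0], "twist": [0, 0, 0]}
    - {"travel": [0.01, 0, 0], "twist": [0, 0, 0]}
    - {"travel": [0.002, 0, 0], "twist": [0, 0, 0]}
    - {"travel": [0, 0, 0], "twist": [0, 0, 0]}
    - {"travel": [0, 0, 0], "twist": [0, 0, 0]}

```text
time: 11.9
position: [0.6106, 0.0709, 0.1469]
tool_rot: [0.504, -0.497, 0.503, 0.496]
wrist_force: [-0.4, 0.0, -0.3]
opening: 0.0007
```

Call:
servo_tool:
  steps:
    - {"travel": [0, 0, -0.003], "twist": [0, 0, 0]}
    - {"travel": [0, 0, -0.004], "twist": [0, 0, 0]}
    - {"travel": [0, 0, -0.004], "twist": [0, 0, 0]}
    - {"travel": [0, 0, -0.004], "twist": [0, 0, 0]}
    - {"travel": [0, 0, -0.004], "twist": [0, 0, 0]}
    - {"travel": [0, 0, -0.004], "twist": [0, 0, 0]}
    - {"travel": [0, 0, -0.005], "twist": [0, 0, 0]}
    - {"travel": [0, 0, -0.005], "twist": [0, 0, 0]}
    - {"travel": [0, 0, -0.005], "twist": [0, 0, 0]}
    - {"travel": [0, 0, -0.005], "twist": [0, 0, 0]}
    - {"travel": [0, 0, -0.005], "twist": [0, 0, 0]}
    - {"travel": [0, 0, -0.005], "twist": [0, 0, 0]}
    - {"travel": [0, 0, -0.005], "twist": [0, 0, 0]}
    - {"travel": [0, 0, -0.005], "twist": [0, 0, 0]}
    - {"travel": [0, 0, -0.005], "twist": [0, 0, 0]}
    - {"travel": [0, 0, -0.005], "twist": [0, 0, 0]}
    - {"travel": [0, 0, -0.005], "twist": [0, 0, 0]}
    - {"travel": [0, 0, -0.003], "twist": [0, 0, 0]}
    - {"travel": [0, 0, 0], "twist": [0, 0, 0]}

```text
time: 13.48
position: [0.6083, -0.0112, 0.1451]
tool_rot: [0.504, -0.496, 0.504, 0.496]
wrist_force: [0.6, 0.4, -0.6]
opening: 0.0004
```

```bash
python3 - <<'E'
from h import *
s=arm.state();print(s['position'],s['wrist_force'],s['ft_torque'])
print((np.linalg.inv(jigT([.5777,-.0931,-.015]))@np.r_[s['position'],1])[:3])
a=cams.camera("side")[100:260,200:400];cv2.imwrite("pics/d10.png",cv2.resize(a,None,fx=3.5,fy=3.5))
E
```

```text
[ 0.6083 -0.0112  0.1451] [ 0.5707  0.3917 -0.5664] [0.0275 0.009  0.0618]
[0.0294 0.0824 0.1451]
```

View pics/d10.png

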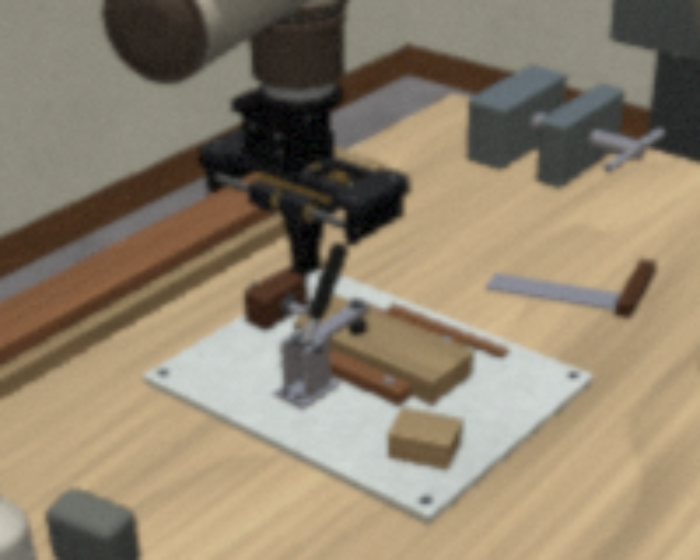

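The handle has swung to the inside, the arm lies over the blank and there is no contact force. I'll retreat outward, lift and verify.

Call:
servo_tool:
  steps:
    - {"travel": [0, 0, 0.01], "twist": [0, 0, 0]}
    - {"travel": [0, 0, 0.02], "twist": [0, 0, 0]}
    - {"travel": [0, 0, 0.025], "twist": [0, 0, 0]}
    - {"travel": [0, 0, 0.025], "twist": [0, 0, 0]}
    - {"travel": [-0.01, 0, 0.015], "twist": [0, 0, 0]}
    - {"travel": [-0.02, 0, 0.01], "twist": [0, 0, 0]}
    - {"travel": [-0.025, 0, 0], "twist": [0, 0, 0]}
    - {"travel": [-0.025, 0, 0], "twist": [0, 0, 0]}
    - {"travel": [-0.015, 0, 0], "twist": [0, 0, 0]}
    - {"travel": [0, 0, 0], "twist": [0, 0, 0]}
    - {"travel": [0, 0, 0], "twist": [0, 0, 0]}

```text
time: 14.45
position: [0.6104, 0.0956, 0.242]
tool_rot: [0.505, -0.497, 0.503, 0.496]
wrist_force: [-0.3, 0.5, -0.3]
opening: 0.0
```

```bash
python3 - <<'E'
from h import *
s=arm.state();print(s['time'],s['position'],s['wrist_force'])
Tj=jigT([.5777,-.0931,-.015])
w=cams.camera("wrist");K,T=cam('wrist',s)
for a,l in [(0,'open'),(.5,'mid'),(1,'closed')]:
    th=.4-a;P=Tj@np.array([.03,.09+.095*np.sin(th),.067+.095*np.cos(th),1]);print(l,proj(K,T,P[:3]))
cv2.imwrite("pics/w11.png",cv2.resize(w[0:220,170:500],None,fx=2.4,fy=2.4,interpolation=cv2.INTER_CUBIC))
a=cams.camera("side")[150:250,230:380];cv2.imwrite("pics/d11.png",cv2.resize(a,None,fx=5,fy=5,interpolation=cv2.INTER_CUBIC))
a=cams.camera("scene")[190:355,225:415];cv2.imwrite("pics/s11.png",cv2.resize(a,None,fx=3.6,fy=3.6,interpolation=cv2.INTER_CUBIC))
E
```

```text
14.45 [0.6104 0.0956 0.242 ] [-0.2736  0.531  -0.2613]
open [[318.0878 136.2308]]
mid [[318.1318  77.0153]]
closed [[318.1321  20.8359]]
```

View pics/w11.png

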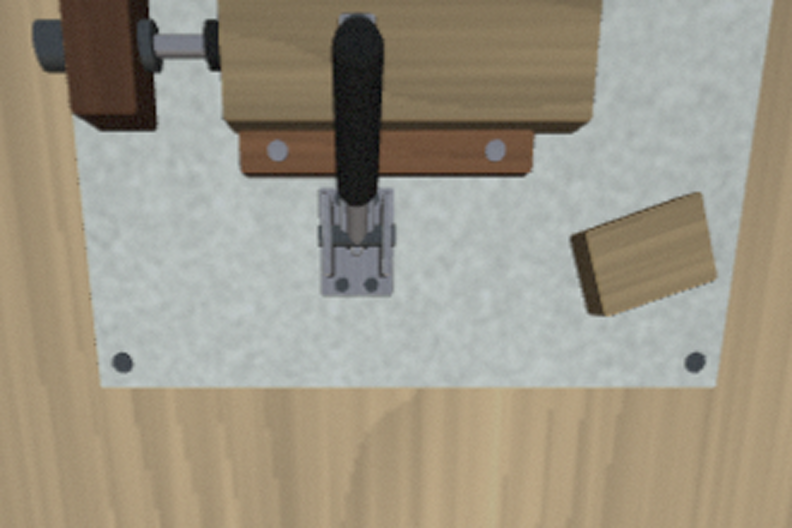

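View pics/d11.png

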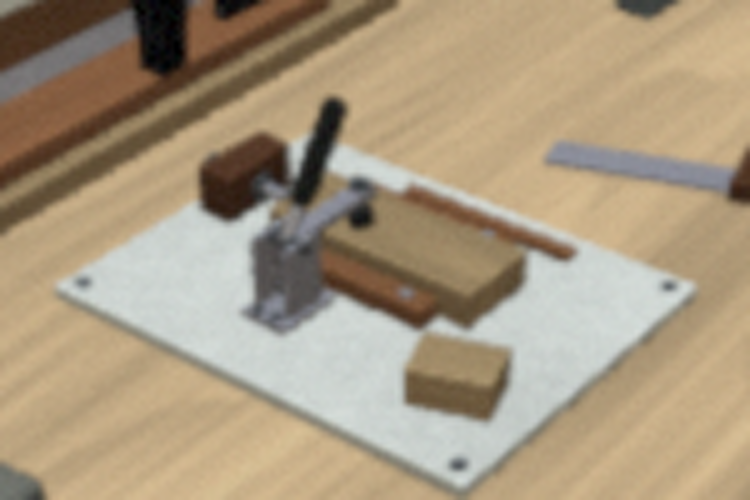

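View pics/s11.png

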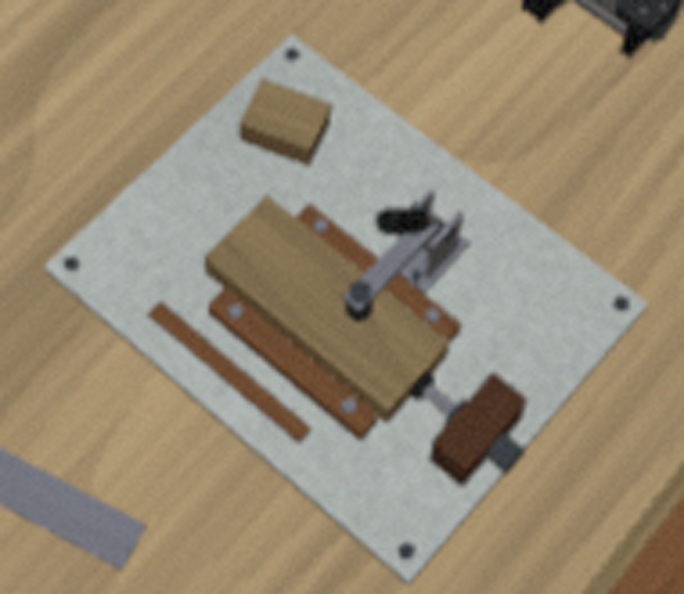

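The handle end is at wrist (319,17), against a predicted (318,21) when closed. The foot is on the blank and the blank's end meets the pad (crop 220,45).

```bash
python3 -c "
from workcell import arm
print(arm.hand_in())"
```

```text
the job is handed in; nothing more can be done
None
```

I slid the blank, the smallest of the three lookalike bars, along the jig until it met the pad. I pressed to about 7 N at the wrist, then backed off slowly so it stayed against the pad. One level push threw the clamp handle over. The clock read about 14.5 s when I handed the job in.

- **Clamp:** the handle end is within about 4 px of where a closed handle should appear, and the clamp's foot lies on the blank.
- **Blank:** in both the wrist and scene views its end meets the pad with no visible gap. That final touch was judged by eye and not felt again after clamping.
- **Surroundings:** the pencil and offcut did not move in the before and after pictures. I did not check the other bystanders separately. The gripper was clear, with wrist force at noise level.
- **Disagreements:** one move call was refused for a missing key, and nothing moved. Wrist force readings were noisy by 1–2 N, so I took the wrist torque jump from 0.5 to 0.9 N m as the sign of contact. At full press, the 2 mm or so the tool travelled after contact suggests a pad force of 3–6 N.

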